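# Set a paddle's sliding grip at its balance point

## Robot

A 6-joint arm with a two-finger parallel gripper is mounted at the origin on a cart in front of the work surface, level with it; the furniture and walls round the work are solid. World frame = base frame: x ahead of the robot, y to its left, z up, the work surface at z = 0. Lengths are in m, angles in rad, forces in N, time in s.
With the tool pointing down it reaches from about 0.35 to 0.925 m from the base axis. Payload 6.4 kg.
Tool frame: the origin (TCP) lies on the centre line of the jaws, within the pads' length; the fingertips stand manip.tcp_to_tips ahead of it and the grasp point (between the pads) lies 3 mm ahead of it (manip.tcp_to_tips is the distance from the TCP to the fingertips, in m); z points along the fingers, y is the line along which they close (so a half turn about z gives the same grasp; the last joint's range is limited). The gripper opens to 85 mm and grips with 20 to 120 N. Pads are 22 mm wide; open, the fingers measure 114 mm over their backs; the gripper's body (76 mm by 85 mm) begins 54 mm behind the grasp point. The pads swing forward as they close: fully open they stand 13 mm farther back than shut.
Start: joints at [1.128, 0.245, 1.558, -0, 1.339, -0.174], TCP at [0.173, 0.627, 0.253] pointing down, gripper open.
Joint ranges: [-3.13, 3.13], [-1.02, 2.26], [0.13, 2.54], [-0.95, 4.09], [0.21, 2.88], [-2.74, 2.74]. Speed limits (rad/s): [2.57, 2.57, 3.14, 3.14, 3.14, 3.14].

## Interface

Orientations are given as [roll, pitch, yaw] about the fixed x, y, z axes, in that order (R = Rz(yaw) Ry(pitch) Rx(roll)).
In Python, from bench import manip gives the robot as it stands.
- The arm moves only by the tool send_rows, never from a script. Its argument "commands" is a list that holds one entry, the list of rows, each a list of 7 numbers: the finger opening in cm, from 0 to 8.54, then the shift along the world's x, y, z in cm, then the turn, a rotation vector about the world's x, y, z in rad. A call has 1 to 10 rows; each row is the pose to reach, as a shift and turn from the pose commanded when the call began; what a row does not reach only later rows make up. A row lasts 1/8 s, in which the tool goes at most 62.5 mm and 10.7 degrees, less where a joint would pass 70% of its speed; a pose out of reach is approached as far as the arm can. A call with a gripper value outside its range is refused whole. The fingers move at their own pace and stop on an object; "newtons" is the grip in N (left out, the last holds). Time passes only in rows, so rows that repeat a pose let the fingers close. It gives the time, the measured TCP pose, the force, the opening and the grip force at its end, in the units of the state.
- manip.get_obs(): the state, without advancing time (a new reading comes with each control period).
- manip.get_image(name): name is "side" or "top" or "wrist"; returns the picture (480x640x3 uint8, red, green, blue); there is no depth.
- manip.get_calibration(name): a dict with "intrinsics" (3x3 intrinsics, pixels), "R" (3x3) and "t" (3): a world point X has camera coordinates R X + t. Camera axes: x right, y down, z forward; pixel columns grow to the right and rows downward; lengths in m; the calibration is good to about 2 mm. A picture is of the moment at which its call begins: read the wrist's pose just before it. get_calibration takes no time and is no camera call; for the wrist camera it gives the pose at the moment of the call.
- manip.job_done(): hands the job in; it is judged then, once.
The state is a dict: "time": time; "joints": joint angles; "qvel": joint speeds; "tau": joint torques, N m; "position": TCP position; "tcp_rot": TCP orientation; "contact_force": force on the tool from outside, world axes, zero at the start; "ft_torque": the same for the moment, N m; "grip_width": finger opening in m; "gripper_force": force on a finger pad.
Only numpy, scipy, OpenCV 4.12 (cv2) and the standard library are available. Lean on these libraries where they do the work, as an engineer would, in place of code of your own. Each camera call takes 0.05 s, during which the arm holds its last target. There are 200 camera calls.

## Task

Find the wooden cup paddle's balance point on the chopping board: slide the paddle slowly out over the board's edge, handle first, until it only just tips and the end of its handle comes down and stays down on the worktop. With the paddle left tipped there, slide the black grip up the handle until it sits lightly against the edge of the board, so that the grip's front end marks the balance point, and let go. Be gentle with the paddle and do not shift the custard cups on the board or the ring cutter beside the handle.

Things in the scene. Friction and masses are not known exactly. Their poses are not given: they have to be found in the camera images.
- board: heavy laminated chopping board that does not move, 300 (its x) x 240 (its y) x 50 mm high. Origin under its centre, on the worktop; z up, top at z = 50 mm; its x axis points level towards the edge over which the paddle is slid, 150 mm from the origin.
- board_edge (a point): middle of that straight, square upper edge of the board: the edge runs level through this point, along the board's y.
- paddle: wooden paddle 420 mm long, 16 mm thick, lying flat on the board, handle jutting out over the edge. Origin on the underside at the neck, where blade meets handle; x along the handle to its end, z out of the upper face. Weighs 0.44 to 0.67 kg, spread differently every time: the hidden balance point lies on the handle between x = 40 and 95 mm, at the start well behind the board's edge.
- blade_end (a point): middle of the underside of the blade's straight end, at paddle x = -100 mm. The blade is 84 mm wide, 16 mm thick and 100 mm long, with rounded shoulders at the neck. A finger pushing on it also holds it down by friction, so whether the paddle tips shows only once the push is eased off.
- handle_end (a point): middle of the underside of the handle's end, at paddle x = 320 mm. The handle is a flat bar 30 mm wide; its last 26 mm are a steel cap 34 mm wide, 18 mm thick. Tipped, this end lies on the worktop and the handle slopes down by 0.17 to 0.24 rad; friction keeps it there. Moving the grip shifts the balance by 2 mm at most, which can rock a barely tipped paddle back.
- grip: black sleeve on the handle; slides along it with about 0.6 N of friction and stays where left. 64 mm long, 42 wide, 24 high, with a flange 56 wide, 28 high, 6 thick at each end. Origin: middle of the lower edge of its front face (towards the blade), 6 mm below the handle's underside; axes as the paddle's. At the start near the handle's end, its back 20 to 50 mm short of the steel cap.
- grip_back (a point): middle of the grip's back face (the rear flange's face towards the handle's end), half way up: in the grip's axes at x = 64, z = 14 mm. The flange stands out 13 mm beyond the handle on either side and 6 mm above and below it.
- work_table: the worktop (top at z = 0) with its frame; does not move.
- cup_near_edge: paper custard cup, 58 mm across, 43 mm high, standing loose on the board beside the paddle, nearer the edge. Origin at the centre of its underside.
- cup_behind: a like cup, standing behind it on the board.
- ring: steel ring cutter standing loose on the worktop beside the handle, on the side of the cups; 71 mm across, 36 mm high. Origin at the centre of its underside.

How it is judged:
On the way, in this order (a step that is already met when the one before it is completed fails the run):
1. the paddle has tipped over the board's edge and its handle end lies on the worktop (angle between paddle's own x axis and vertical above 1.7 rad and contact force between paddle and work_table above 0.003 N), for 0.2 s.
2. with the paddle still tipped, the grip is felt to press lightly (over 0.4 N) against the board's edge (angle between paddle's own x axis and vertical above 1.7 rad and contact force between grip and board above 0.4 N), for 0.1 s.
At the end, for the whole second after the job is handed in: the paddle rests still on the board's edge, tipped by 0.13 to 0.31 rad, its handle end on the worktop with less than 0.25 N (so its balance point is within about 1 cm of the edge), and the grip's front face is within 4 mm of the board's edge (angle between paddle's own x axis and vertical between 1.7 and 1.88 rad and angle between paddle's own z axis and vertical below 0.32 rad and contact force between paddle and work_table below 0.25 N and x of grip in the frame of board between 0.145 and 0.154 m and y of paddle in the frame of board between -0.1 and 0.08 m and linear speed of paddle below 0.01 m/s); the robot touches nothing.
It fails at once if the fingers push the paddle or its grip with more than 15 N (contact force between the fingers and paddle above 15 N).
It fails at once if the grip is forced against the board with more than 12 N (contact force between grip and board above 12 N).
It fails at once if a cup on the board is shifted by more than 15 mm (distance of any of cup_near_edge, cup_behind from where it was at the start of the episode above 0.015 m).
It fails at once if the ring cutter beside the handle is shifted by more than 20 mm (distance of ring from where it was at the start of the episode above 0.02 m).
It also fails if it takes over 72 s, if anything falls off the work surface, if the arm or the gripper's body presses on something with over 40 N, if the wrist force passes 120 N, or if a joint passes its speed limit or range.

## Working session

There is one attempt and no reset: what is moved stays moved. The work goes in short steps, Python scripts to look and compute and a tool call to move; the robot and the scene stay as the last step left them, time stands still between calls to the robot, and variables do not carry over. Pictures are saved under pics/ and viewed, at most 10 in all, crops included, and the job is handed in when it is done.

Besides the shell and the picture viewer there is one more tool, called as name([rows], argument=value, ...), one row to a line, values as JSON. send_rows: Moves the arm, as the interface text tells. Its arguments: {"type":"object","properties":{"commands":{"type":"array","items":{"type":"array","items":{"type":"array","items":{"type":"number"}}}},"newtons":{"type":"number"}},"required":["commands"]}

```bash
ls; mkdir -p pics; python3 - <<'E'
from bench import manip
import cv2,numpy as np
print(manip.get_obs(), manip.tcp_to_tips)
for n in("side","top"):
    im=manip.get_image(n); cv2.imwrite(f"pics/{n}0.png",im[:,:,::-1]); c=manip.get_calibration(n); print(n,c, -c["R"].T@c["t"])
E
```

```text
pics
{'time': 0.0, 'joints': array([ 1.12791927e+00,  2.45791138e-01,  1.55899687e+00, -2.05985027e-05,
        1.33869358e+00, -1.74073204e-01]), 'qvel': array([ 1.20387965e-03,  1.36498137e-03,  5.92963113e-06,  6.40339018e-04,
       -2.82573453e-03,  2.01508650e-03]), 'tau': array([ 5.14549702e-04, -4.29500628e+01, -3.26133192e+01, -6.71702514e-05,
        5.29080571e-03,  9.98604634e-06]), 'position': array([0.17238744, 0.62619783, 0.25220416]), 'tcp_rot': array([-3.13972880e+00, -3.07420170e-04,  2.87279327e+00]), 'contact_force': array([-0.27316318,  0.80613838,  0.4105692 ]), 'ft_torque': array([-0.02045153, -0.00460837,  0.05554167]), 'gripper_force': 0.0, 'grip_width': 0.08511312688405917} 0.022
side {'intrinsics': array([[444.96969251,   0.        , 317.25156765],
       [  0.        , 444.96969251, 239.72425107],
       [  0.        ,   0.        ,   1.        ]]), 'R': array([[ 0.86361182, -0.50390152, -0.01605873],
       [-0.22211898, -0.35169786, -0.90937988],
       [ 0.45259008,  0.78891816, -0.41565653]]), 't': array([-0.54901004, -0.13680534,  0.92369619])} [ 0.02568876 -1.05348184  0.25071592]
top {'intrinsics': array([[468.25761772,   0.        , 318.53400445],
       [  0.        , 468.25761772, 236.68765134],
       [  0.        ,   0.        ,   1.        ]]), 'R': array([[-1.74022940e-02, -9.99848513e-01,  3.34679489e-04],
       [-9.84651957e-01,  1.70796591e-02, -1.73691707e-01],
       [ 1.73659679e-01, -3.35217696e-03, -9.84800020e-01]]), 't': array([0.04811137, 0.55836406, 0.77211736])} [0.41654586 0.04115568 0.8573483 ]
```

View pics/side0.png

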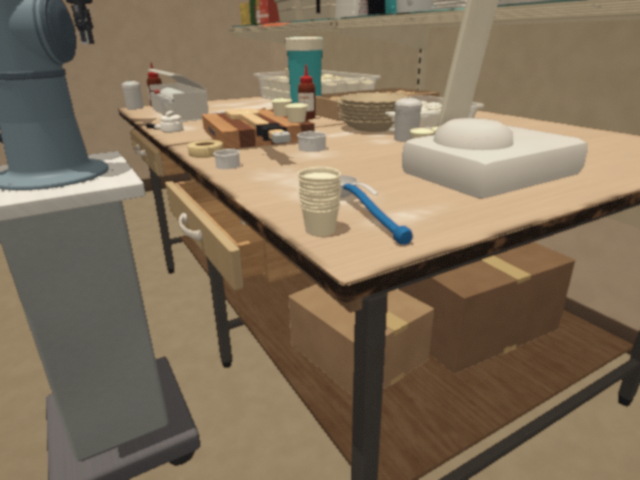

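View pics/top0.png

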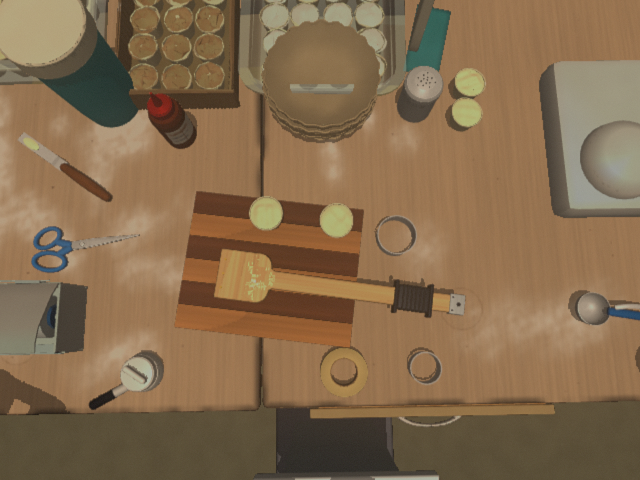

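The top view shows the board with corners near (196,192), (363,210), (350,346) and (176,328). The blade end is near (222,275), the grip spans columns 394-433, and the cap is at (465,303). The cups are at (266,213) and (337,220), with the ring at (396,235). The side view is too distant to help much. I'll enlarge the top view and run masks on it.

```bash
cat > h.py <<'E'
from bench import manip
import cv2,numpy as np
def ray(n,uv,z,c=None):
    c=c or manip.get_calibration(n); uv=np.atleast_2d(np.float64(uv))
    d=(np.c_[uv,np.ones(len(uv))]@np.linalg.inv(c["intrinsics"]).T)@c["R"]; o=-c["R"].T@c["t"]
    return o+d*((z-o[2])/d[:,2])[:,None]
def proj(n,X,c=None):
    c=c or manip.get_calibration(n); p=(np.atleast_2d(X)@c["R"].T+c["t"])@c["intrinsics"].T
    return p[:,:2]/p[:,2:]
def crop(im,x0,y0,x1,y1,k,name):
    cv2.imwrite(f"pics/{name}.png",cv2.resize(im[y0:y1,x0:x1,::-1],None,fx=k,fy=k,interpolation=cv2.INTER_CUBIC))
E
python3 - <<'E'
from h import *
im=cv2.imread("pics/top0.png")[:,:,::-1]
crop(im,170,180,480,356,2.5,"topc")
g=(im.max(2)<60).astype(np.uint8); g[:240]=0;g[:,:370]=0;g[340:]=0;g[:,450:]=0
for c in cv2.findContours(g,0,2)[0]:
    if cv2.contourArea(c)>100: print(cv2.minAreaRect(c),cv2.boxPoints(cv2.minAreaRect(c)))
for p in[(240,270),(230,315),(300,284),(210,215)]: print(p,im[p[1],p[0]])
E
```

```text
(240, 270) [176 128  76]
(230, 315) [150  93  50]
(300, 284) [176 129  75]
(210, 215) [144  90  48]
```

View pics/topc.png

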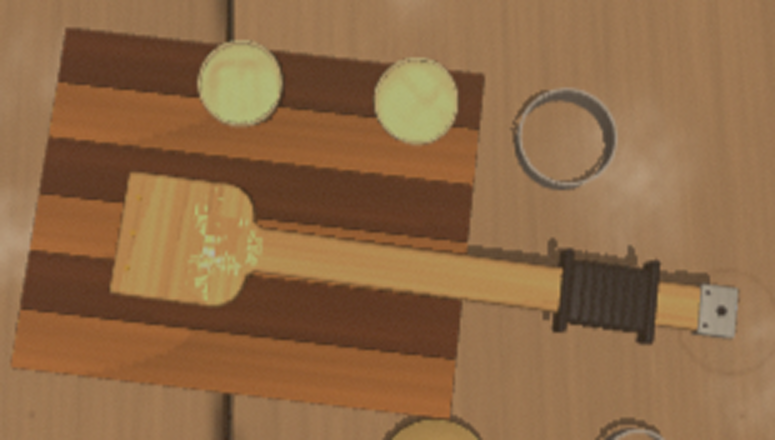

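The enlarged crop gives these points, in crop pixels:

| Item | Pixels |
|---|---|
| Board top corners | (66,28), (484,74), (450,416), (12,367) |
| Blade-end corners | (130,173), (110,293) |
| Cap end corners | (739,287), (736,338) |
| Grip front | (568,250), (556,330) |
| Grip back | (660,262), (652,342) |
| Cups | (240,83), (417,100) |
| Ring | (565,139) |

```bash
python3 - <<'E'
from h import *
np.set_printoptions(precision=4,suppress=True)
P=lambda l:np.array(l)/2.5+[170,180]
B=ray("top",P([(66,28),(484,74),(450,416),(12,367)]),.05)
print("board",B,[np.linalg.norm(B[i]-B[i-1]) for i in range(4)])
ctr=B.mean(0); bx=(B[1]-B[0])+(B[2]-B[3]); bx/=np.linalg.norm(bx); by=np.array([-bx[1],bx[0],0])
bxy=lambda X:np.c_[(X-ctr)@bx,(X-ctr)@by]
print("ctr",ctr,"bx",bx,np.arctan2(bx[1],bx[0]))
bl=ray("top",P([(130,173),(110,293)]),.066); cap=ray("top",P([(739,287),(736,338)]),.067)
gf=ray("top",P([(568,250),(556,330)]),.072); gb=ray("top",P([(660,262),(652,342)]),.072)
for n,X in dict(bl=bl,cap=cap,gf=gf,gb=gb).items(): print(n,X.mean(0),"board",bxy(X),np.linalg.norm(X[1]-X[0]))
d=cap.mean(0)-bl.mean(0); print("len",np.linalg.norm(d),"yaw",np.arctan2(d[1],d[0]))
cu=ray("top",P([(240,83),(417,100)]),.093); r=ray("top",P([(565,139)]),.036)
print("cups",cu,bxy(cu),"ring",r,bxy(r))
print(manip.get_obs()["position"])
E
```

```text
board [[ 0.6449  0.2545  0.05  ]
 [ 0.6062 -0.0421  0.05  ]
 [ 0.3707 -0.0112  0.05  ]
 [ 0.4082  0.2844  0.05  ]] [np.float64(0.23859878726870457), np.float64(0.29914453299538407), np.float64(0.23748322400367888), np.float64(0.29802646798602406)]
ctr [0.5075 0.1214 0.05  ] bx [-0.1277 -0.9918  0.    ] -1.6988858303662575
bl [0.4967 0.2096 0.066 ] board [[-0.0854  0.019 ]
 [-0.0869 -0.0631]] 0.08206496818046423
cap [ 0.4358 -0.2042  0.067 ] board [[ 0.3322 -0.0125]
 [ 0.3321 -0.0465]] 0.03396605366211917
gf [ 0.4527 -0.0868  0.072 ] board [[ 0.2153 -0.001 ]
 [ 0.2117 -0.0546]] 0.053796329584016804
gb [ 0.4437 -0.149   0.072 ] board [[ 0.2772 -0.0022]
 [ 0.2755 -0.0554]] 0.05330384673051589
len 0.4183378458272777 yaw -1.7167077636006494
cups [[0.5927 0.1257 0.093 ]
 [0.5791 0.0076 0.093 ]] [[-0.0152  0.084 ]
 [ 0.1037  0.0855]] ring [[ 0.561  -0.0997  0.036 ]] [[0.2124 0.0812]]
[0.1724 0.6262 0.2523]
```

send_rows([
  [[4,0,0,5,0,0,0],[4,6,-5,6,0,0,-0.18],[4,10,-10,6,0,0,-0.36],[4,14,-14.5,6,0,0,-0.54],[4,18,-19,6,0,0,-0.72],[4,22,-24,6,0,0,-0.9],[4,26,-29,5,0,0,-1.08],[4,30,-34,3,0,0,-1.26],[4,33,-38.2,0,0,0,-1.43],[4,33,-38.2,0,0,0,-1.448]],
])

```text
time: 1.35
position: [0.5029, 0.242, 0.2507]
tcp_rot: [-3.138, 0.002, 1.42]
contact_force: [0.3, -0.0, -0.3]
grip_width: 0.0399
gripper_force: 0.0
```

send_rows([
  [[4,0,0.2,-5,0,0,0],[4,0,0.2,-10,0,0,0],[4,0,0.2,-15,0,0,0],[4,0,0.2,-16.5,0,0,0],[4,0,0.2,-17,0,0,0],[4,0,0.2,-17.3,0,0,0],[4,0,0.2,-17.5,0,0,0]],
])

```text
time: 2.22
position: [0.5039, 0.2471, 0.08]
tcp_rot: [3.139, -0.001, 1.425]
contact_force: [-0.5, 0.2, 0.6]
grip_width: 0.0398
gripper_force: 0.0
```

```bash
python3 - <<'E'
from h import *
im=manip.get_image("top"); o=manip.get_obs(); print(o["position"],o["contact_force"])
w=manip.get_image("wrist"); 
a=cv2.resize(im[160:400,150:500],None,fx=1.6,fy=1.6); b=cv2.resize(w,None,fx=.375,fy=.375)
c=np.zeros((max(a.shape[0],b.shape[0]),a.shape[1]+b.shape[1],3),np.uint8); c[:a.shape[0],:a.shape[1]]=a; c[:b.shape[0],a.shape[1]:]=b
cv2.imwrite("pics/chk1.png",c[:,:,::-1])
E
```

```text
[0.50348632 0.2469617  0.07949328] [-0.90414731 -0.39904604 -0.24839888]
```

View pics/chk1.png

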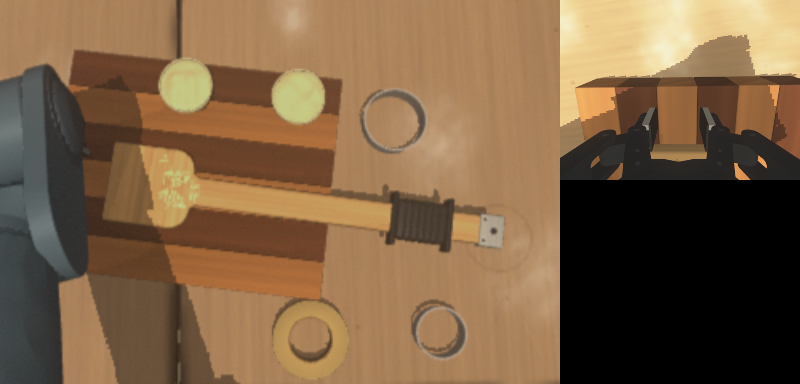

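The top view shows the arm on the left, behind the blade, with the handle and cap clearly visible at about (490,230). I'll now feel for the board.

send_rows([
  [[4,0,0,-0.1,0,0,0],[4,0,0,-0.2,0,0,0],[4,0,0,-0.3,0,0,0],[4,0,0,-0.4,0,0,0],[4,0,0,-0.4,0,0,0]],
])

```text
time: 2.95
position: [0.5025, 0.2466, 0.0741]
tcp_rot: [-3.141, 0.0, 1.425]
contact_force: [-0.1, -0.3, -0.5]
grip_width: 0.0401
gripper_force: 0.0
```

send_rows([
  [[4,-0.15,-0.99,0,0,0,0],[4,-0.29,-1.98,0,0,0,0],[4,-0.33,-2.28,0,0,0,0],[4,-0.38,-2.57,0,0,0,0],[4,-0.42,-2.87,0,0,0,0],[4,-0.46,-3.17,0,0,0,0],[4,-0.51,-3.46,0,0,0,0],[4,-0.55,-3.76,0,0,0,0],[4,-0.6,-4.06,0,0,0,0],[4,-0.64,-4.35,0,0,0,0]],
])

```text
time: 4.2
position: [0.4962, 0.203, 0.0743]
tcp_rot: [-3.142, 0.0, 1.425]
contact_force: [0.1, 3.1, -1.5]
grip_width: 0.04
gripper_force: 1.6
```

```bash
cat >> h.py <<'E'
CTR=np.array([.5075,.1214,.05]); BX=np.array([-.1277,-.9918,0]); BY=np.array([.9918,-.1277,0])
def cap(im=None,show=False):
    im=manip.get_image("top") if im is None else im
    hsv=cv2.cvtColor(im,cv2.COLOR_RGB2HSV); m=((hsv[:,:,1]<45)&(hsv[:,:,2]>110)).astype(np.uint8)
    m[:280]=0;m[335:]=0;m[:,:420]=0;m[:,560:]=0
    n,l,s,c=cv2.connectedComponentsWithStats(m); i=1+s[1:,4].argmax(); return c[i],s[i]
def report():
    o=manip.get_obs(); c,s=cap(); X=ray("top",[c],.067)[0]; p=o["position"]
    print("t",round(o["time"],2),"tcp",p.round(4),"F",o["contact_force"].round(1),"tip board x",((p-CTR)@BX+.011).round(4),"cap px",c.round(1),s,"cap bx,by if flat",((X-CTR)@BX).round(4),((X-CTR)@BY).round(4))
E
python3 - <<'E'
from h import *
im=cv2.imread("pics/top0.png")[:,:,::-1].copy(); print(cap(im)); X=ray("top",[cap(im)[0]],.067)[0]; print((X-CTR)@BX,(X-CTR)@BY)
report()
E
```

```text
(array([464. , 302.5]), array([464, 302,   1,   2,   2], dtype=int32))
0.33023052768726874 -0.025602455898851597
t 4.2 tcp [0.4962 0.203  0.0743] F [ 0.1  3.1 -1.5] tip board x -0.0685 cap px [463. 303.] [463 303   1   1   1] cap bx,by if flat 0.3286 -0.0266
```

```bash
python3 - <<'E'
from h import *
im=cv2.imread("pics/top0.png")[:,:,::-1].copy()
h=cv2.cvtColor(im,cv2.COLOR_RGB2HSV); print(h[299:308:2,446:472:2].tolist())
E
```

```text
[[[18, 135, 177], [17, 140, 179], [17, 58, 141], [18, 47, 164], [18, 48, 159], [18, 51, 156], [17, 50, 157], [18, 51, 155], [17, 49, 155], [17, 49, 147], [15, 117, 151], [15, 116, 156], [15, 114, 157]], [[19, 131, 179], [19, 132, 178], [20, 52, 141], [19, 44, 162], [17, 49, 160], [18, 49, 156], [18, 49, 155], [17, 51, 156], [17, 49, 156], [18, 51, 144], [16, 120, 155], [15, 114, 159], [15, 111, 159]], [[18, 136, 178], [18, 136, 178], [17, 52, 152], [17, 48, 164], [19, 48, 159], [17, 49, 136], [13, 74, 72], [18, 51, 119], [16, 49, 157], [16, 33, 147], [14, 117, 155], [14, 113, 160], [15, 111, 159]], [[18, 135, 178], [18, 135, 177], [19, 48, 153], [19, 47, 162], [17, 48, 159], [18, 49, 146], [16, 76, 70], [18, 51, 121], [18, 49, 156], [16, 70, 139], [15, 115, 157], [15, 113, 158], [15, 111, 156]], [[16, 143, 175], [18, 137, 175], [17, 44, 161], [18, 48, 164], [19, 47, 158], [19, 47, 156], [18, 51, 154], [19, 48, 154], [19, 47, 157], [15, 82, 140], [14, 115, 155], [15, 114, 159], [15, 113, 156]]]
```

send_rows([
  [[4,-0.04,-0.3,0,0,0,0],[4,-0.09,-0.6,0,0,0,0],[4,-0.13,-0.9,0,0,0,0],[4,-0.17,-1.19,0,0,0,0],[4,-0.22,-1.49,0,0,0,0],[4,-0.26,-1.79,0,0,0,0],[4,-0.31,-2.08,0,0,0,0],[4,-0.34,-2.28,0,0,0,0]],
])

```text
time: 5.25
position: [0.4928, 0.1802, 0.0743]
tcp_rot: [3.141, -0.0, 1.425]
contact_force: [-0.7, 3.8, -1.1]
grip_width: 0.0397
gripper_force: 1.7
```

send_rows([
  [[4,-0.03,-0.2,0,0,0,0],[4,-0.06,-0.4,0,0,0,0],[4,0,0,0,0,0,0],[4,0,0,0,0,0,0],[4,0,0,0,0,0,0],[4,0,0,0,0,0,0],[4,0,0,0,0,0,0],[4,0,0,0,0,0,0]],
])

```text
time: 6.25
position: [0.4928, 0.1803, 0.0743]
tcp_rot: [-3.142, 0.0, 1.425]
contact_force: [-0.5, -0.1, -0.6]
grip_width: 0.0397
gripper_force: 0.0
```

```bash
sed -i 's/<45)&(hsv\[:,:,2\]>110/<65)\&(hsv[:,:,2]>110/' h.py; python3 - <<'E'
from h import *
im=cv2.imread("pics/top0.png")[:,:,::-1].copy(); print(cap(im)); X=ray("top",[cap(im)[0]],.067)[0]; print((X-CTR)@BX,(X-CTR)@BY)
report()
E
```

```text
(array([456.72161172, 303.96336996]), array([449, 294,  16,  21, 273], dtype=int32))
0.3182741764775659 -0.029369853951640514
t 6.25 tcp [0.4928 0.1803 0.0743] F [-0.5 -0.1 -0.6] tip board x -0.0456 cap px [485.2 307. ] [478 296  15  22 275] cap bx,by if flat 0.3658 -0.0291
```

send_rows([
  [[4,-0.06,-0.4,0,0,0,0],[4,-0.09,-0.6,0,0,0,0],[4,-0.12,-0.79,0,0,0,0],[4,-0.06,-0.4,0,0,0,0],[4,-0.06,-0.4,0,0,0,0],[4,-0.06,-0.4,0,0,0,0],[4,-0.06,-0.4,0,0,0,0],[4,-0.06,-0.4,0,0,0,0]],
])

```text
time: 7.3
position: [0.4922, 0.1763, 0.0743]
tcp_rot: [-3.142, 0.0, 1.425]
contact_force: [-0.1, 0.4, -0.1]
grip_width: 0.0396
gripper_force: 0.0
```

```bash
python3 -c "
from h import *
report()"
```

```text
t 7.3 tcp [0.4922 0.1763 0.0743] F [-0.1  0.4 -0.1] tip board x -0.0415 cap px [487.4 307.2] [480 297  16  21 278] cap bx,by if flat 0.3695 -0.0291
```

send_rows([
  [[4,-0.06,-0.4,0,0,0,0],[4,-0.09,-0.6,0,0,0,0],[4,-0.12,-0.79,0,0,0,0],[4,-0.06,-0.4,0,0,0,0],[4,-0.06,-0.4,0,0,0,0],[4,-0.06,-0.4,0,0,0,0],[4,-0.06,-0.4,0,0,0,0],[4,-0.06,-0.4,0,0,0,0]],
])

```text
time: 8.35
position: [0.4916, 0.1723, 0.0743]
tcp_rot: [-3.142, 0.0, 1.425]
contact_force: [-0.9, -0.9, 0.6]
grip_width: 0.0402
gripper_force: 0.0
```

```bash
python3 -c "
from h import *
report()"
```

```text
t 8.35 tcp [0.4916 0.1723 0.0743] F [-0.9 -0.9  0.6] tip board x -0.0375 cap px [489.7 307.6] [482 297  16  22 270] cap bx,by if flat 0.3734 -0.0293
```

send_rows([
  [[4,-0.06,-0.4,0,0,0,0],[4,-0.09,-0.6,0,0,0,0],[4,-0.12,-0.79,0,0,0,0],[4,-0.06,-0.4,0,0,0,0],[4,-0.06,-0.4,0,0,0,0],[4,-0.06,-0.4,0,0,0,0],[4,-0.06,-0.4,0,0,0,0],[4,-0.06,-0.4,0,0,0,0]],
])

```text
time: 9.4
position: [0.491, 0.1683, 0.0743]
tcp_rot: [-3.142, 0.0, 1.425]
contact_force: [-0.7, -0.2, 0.2]
grip_width: 0.0401
gripper_force: 0.0
```

```bash
python3 -c "
from h import *
report()"
```

```text
t 9.4 tcp [0.491  0.1683 0.0743] F [-0.7 -0.2  0.2] tip board x -0.0335 cap px [492.2 308. ] [485 297  16  22 275] cap bx,by if flat 0.3775 -0.0295
```

send_rows([
  [[4,-0.06,-0.4,0,0,0,0],[4,-0.09,-0.6,0,0,0,0],[4,-0.12,-0.79,0,0,0,0],[4,-0.06,-0.4,0,0,0,0],[4,-0.06,-0.4,0,0,0,0],[4,-0.06,-0.4,0,0,0,0],[4,-0.06,-0.4,0,0,0,0],[4,-0.06,-0.4,0,0,0,0]],
])

```text
time: 10.45
position: [0.4904, 0.1643, 0.0743]
tcp_rot: [3.142, 0.0, 1.425]
contact_force: [0.1, -0.7, -0.3]
grip_width: 0.0403
gripper_force: 0.0
```

```bash
python3 -c "
from h import *
report()"
```

```text
t 10.45 tcp [0.4904 0.1643 0.0743] F [ 0.1 -0.7 -0.3] tip board x -0.0294 cap px [494.6 308.2] [487 298  16  21 276] cap bx,by if flat 0.3815 -0.0294
```

send_rows([
  [[4,-0.06,-0.4,0,0,0,0],[4,-0.09,-0.6,0,0,0,0],[4,-0.12,-0.79,0,0,0,0],[4,-0.06,-0.4,0,0,0,0],[4,-0.06,-0.4,0,0,0,0],[4,-0.06,-0.4,0,0,0,0],[4,-0.06,-0.4,0,0,0,0],[4,-0.06,-0.4,0,0,0,0]],
])

```text
time: 11.5
position: [0.4898, 0.1603, 0.0743]
tcp_rot: [-3.142, 0.0, 1.425]
contact_force: [0.2, -0.3, -0.2]
grip_width: 0.0401
gripper_force: 0.0
```

```bash
python3 -c "
from h import *
report()"
```

```text
t 11.5 tcp [0.4898 0.1603 0.0743] F [ 0.2 -0.3 -0.2] tip board x -0.0253 cap px [497.  308.6] [490 298  16  22 273] cap bx,by if flat 0.3856 -0.0296
```

send_rows([
  [[4,-0.06,-0.4,0,0,0,0],[4,-0.09,-0.6,0,0,0,0],[4,-0.12,-0.79,0,0,0,0],[4,-0.06,-0.4,0,0,0,0],[4,-0.06,-0.4,0,0,0,0],[4,-0.06,-0.4,0,0,0,0],[4,-0.06,-0.4,0,0,0,0],[4,-0.06,-0.4,0,0,0,0]],
])

```text
time: 12.55
position: [0.4892, 0.1563, 0.0743]
tcp_rot: [-3.142, 0.0, 1.425]
contact_force: [-0.5, -0.3, 0.5]
grip_width: 0.0399
gripper_force: 0.0
```

```bash
python3 -c "
from h import *
report()"
```

```text
t 12.55 tcp [0.4892 0.1563 0.0743] F [-0.5 -0.3  0.5] tip board x -0.0213 cap px [499.5 308.9] [492 299  16  21 277] cap bx,by if flat 0.3898 -0.0296
```

send_rows([
  [[4,-0.06,-0.4,0,0,0,0],[4,-0.09,-0.6,0,0,0,0],[4,-0.12,-0.79,0,0,0,0],[4,-0.06,-0.4,0,0,0,0],[4,-0.06,-0.4,0,0,0,0],[4,-0.06,-0.4,0,0,0,0],[4,-0.06,-0.4,0,0,0,0],[4,-0.06,-0.4,0,0,0,0]],
])

```text
time: 13.6
position: [0.4886, 0.1523, 0.0743]
tcp_rot: [-3.142, 0.0, 1.425]
contact_force: [0.4, 0.8, 1.0]
grip_width: 0.0401
gripper_force: 0.0
```

```bash
python3 -c "
from h import *
report()"
```

```text
t 13.6 tcp [0.4886 0.1523 0.0743] F [0.4 0.8 1. ] tip board x -0.0172 cap px [501.9 309.1] [494 299  16  21 275] cap bx,by if flat 0.3937 -0.0296
```

send_rows([
  [[4,-0.06,-0.4,0,0,0,0],[4,-0.09,-0.6,0,0,0,0],[4,-0.12,-0.79,0,0,0,0],[4,-0.06,-0.4,0,0,0,0],[4,-0.06,-0.4,0,0,0,0],[4,-0.06,-0.4,0,0,0,0],[4,-0.06,-0.4,0,0,0,0],[4,-0.06,-0.4,0,0,0,0]],
])

```text
time: 14.65
position: [0.488, 0.1483, 0.0743]
tcp_rot: [-3.142, 0.0, 1.425]
contact_force: [-0.5, -0.4, -0.4]
grip_width: 0.0402
gripper_force: 0.0
```

```bash
python3 -c "
from h import *
report()"
```

```text
t 14.65 tcp [0.488  0.1483 0.0743] F [-0.5 -0.4 -0.4] tip board x -0.0132 cap px [504.2 309.6] [497 299  15  22 270] cap bx,by if flat 0.3976 -0.03
```

send_rows([
  [[4,-0.06,-0.4,0,0,0,0],[4,-0.09,-0.6,0,0,0,0],[4,-0.12,-0.79,0,0,0,0],[4,-0.06,-0.4,0,0,0,0],[4,-0.06,-0.4,0,0,0,0],[4,-0.06,-0.4,0,0,0,0],[4,-0.06,-0.4,0,0,0,0],[4,-0.06,-0.4,0,0,0,0]],
])

```text
time: 15.7
position: [0.4874, 0.1443, 0.0743]
tcp_rot: [-3.142, 0.0, 1.425]
contact_force: [-0.4, 0.0, 0.0]
grip_width: 0.0397
gripper_force: 0.0
```

```bash
python3 -c "
from h import *
report()"
```

```text
t 15.7 tcp [0.4874 0.1443 0.0743] F [-0.4  0.   0. ] tip board x -0.0092 cap px [506.7 309.8] [499 300  16  21 278] cap bx,by if flat 0.4017 -0.0298
```

send_rows([
  [[4,-0.06,-0.4,0,0,0,0],[4,-0.09,-0.6,0,0,0,0],[4,-0.12,-0.79,0,0,0,0],[4,-0.06,-0.4,0,0,0,0],[4,-0.06,-0.4,0,0,0,0],[4,-0.06,-0.4,0,0,0,0],[4,-0.06,-0.4,0,0,0,0],[4,-0.06,-0.4,0,0,0,0]],
])

```text
time: 16.75
position: [0.4868, 0.1403, 0.0743]
tcp_rot: [-3.141, 0.0, 1.425]
contact_force: [0.1, 0.6, 0.0]
grip_width: 0.0401
gripper_force: 0.0
```

```bash
python3 -c "
from h import *
report()"
```

```text
t 16.75 tcp [0.4868 0.1403 0.0743] F [0.1 0.6 0. ] tip board x -0.0051 cap px [509.  310.2] [501 300  16  21 273] cap bx,by if flat 0.4056 -0.03
```

send_rows([
  [[4,-0.06,-0.4,0,0,0,0],[4,-0.09,-0.6,0,0,0,0],[4,-0.12,-0.79,0,0,0,0],[4,-0.06,-0.4,0,0,0,0],[4,-0.06,-0.4,0,0,0,0],[4,-0.06,-0.4,0,0,0,0],[4,-0.06,-0.4,0,0,0,0],[4,-0.06,-0.4,0,0,0,0]],
])

```text
time: 17.8
position: [0.4862, 0.1363, 0.0743]
tcp_rot: [-3.142, 0.0, 1.425]
contact_force: [0.0, -0.1, 0.1]
grip_width: 0.0403
gripper_force: 0.0
```

```bash
python3 -c "
from h import *
report()"
```

```text
t 17.8 tcp [0.4862 0.1363 0.0743] F [ 0.  -0.1  0.1] tip board x -0.0011 cap px [510.8 310.3] [503 300  16  21 268] cap bx,by if flat 0.4085 -0.0299
```

send_rows([
  [[4,0,0,0,0,0,0],[4,0,0,0,0,0,0],[4,0,0,0,0,0,0]],
])

```text
time: 18.23
position: [0.4862, 0.1364, 0.0743]
tcp_rot: [3.142, -0.0, 1.425]
contact_force: [-0.9, -0.1, 0.3]
grip_width: 0.04
gripper_force: 0.0
```

```bash
python3 -c "
from h import *
report()"
```

```text
t 18.23 tcp [0.4862 0.1364 0.0743] F [-0.9 -0.1  0.3] tip board x -0.0011 cap px [510.6 310.3] [503 300  16  21 266] cap bx,by if flat 0.4082 -0.03
```

send_rows([
  [[4,0,0,0,0,0,0],[4,0,0,0,0,0,0],[4,0,0,0,0,0,0],[4,0,0,0,0,0,0]],
])

```text
time: 18.77
position: [0.4862, 0.1364, 0.0743]
tcp_rot: [3.142, -0.0, 1.425]
contact_force: [0.6, 1.0, -0.1]
grip_width: 0.0401
gripper_force: 0.0
```

```bash
python3 -c "
from h import *
report()"
```

```text
t 18.77 tcp [0.4862 0.1364 0.0743] F [ 0.6  1.  -0.1] tip board x -0.0011 cap px [511.3 310.4] [504 300  16  21 273] cap bx,by if flat 0.4095 -0.0299
```

send_rows([
  [[4,-0.06,-0.4,0,0,0,0],[4,-0.09,-0.6,0,0,0,0],[4,-0.12,-0.79,0,0,0,0],[4,-0.06,-0.4,0,0,0,0],[4,-0.03,-0.2,0,0,0,0],[4,0,0,0,0,0,0],[4,0,0,0,0,0,0],[4,0,0,0,0,0,0]],
])

```text
time: 19.82
position: [0.4862, 0.1363, 0.0742]
tcp_rot: [-3.141, 0.0, 1.425]
contact_force: [-0.4, -0.1, 0.6]
grip_width: 0.0398
gripper_force: 0.0
```

```bash
python3 -c "
from h import *
report()"
```

```text
t 19.82 tcp [0.4862 0.1363 0.0742] F [-0.4 -0.1  0.6] tip board x -0.0011 cap px [502.2 311.1] [496 301  13  20 217] cap bx,by if flat 0.3944 -0.0327
```

send_rows([
  [[4,0.15,1,0,0,0,0],[4,0.3,2,0,0,0,0],[4,0.3,2,5,0,0,0],[4,0.3,2,11,0,0,0],[4,0.3,2,16,0,0,0],[4,0.3,2,16,0,0,0]],
])

```text
time: 20.62
position: [0.492, 0.1573, 0.2397]
tcp_rot: [3.131, -0.002, 1.426]
contact_force: [0.3, -0.4, -0.3]
grip_width: 0.0398
gripper_force: 0.0
```

```bash
python3 - <<'E'
from h import *
np.set_printoptions(precision=4,suppress=True)
im=manip.get_image("top"); print(manip.get_obs()["time"],manip.get_obs()["position"],cap(im))
crop(im,300,220,560,380,3,"tip")
th=.178
d=np.array([-.1454,-.9894,0]); z=np.array([0,0,1.])
px=d*np.cos(th)-z*np.sin(th); pz=d*np.sin(th)+z*np.cos(th)
e=CTR+.15*BX-.0262*BY
Q=lambda s,h,w=0:e+s*px+h*pz+w*np.array([.9894,-.1454,0])
for n,s,h in(("edge",0,16),("capmid",266,17),("grip front",158,22),("grip back",222,22),("end",279,17)): print(n,proj("top",Q(s/1e3,h/1e3)),((proj("top",Q(s/1e3,h/1e3))-[300,220])*3).round(1))
print("TCP target",Q(.246,.025),Q(.158+.064*0+.014+.064-.158,.025))
E
```

```text
20.675 [0.4903 0.1571 0.2366] (array([502.19  , 311.1267]), array([496, 301,  13,  20, 221], dtype=int32))
edge [[358.3149 291.1584]] [[174.9 213.5]]
capmid [[503.4507 311.8022]] [[610.4 275.4]]
grip front [[447.621  303.6344]] [[442.9 250.9]]
grip back [[481.9307 308.5272]] [[545.8 265.6]]
end [[510.1721 312.7602]] [[630.5 278.3]]
TCP target [ 0.4265 -0.268   0.031 ] [ 0.4506 -0.1044  0.0608]
```

View pics/tip.png

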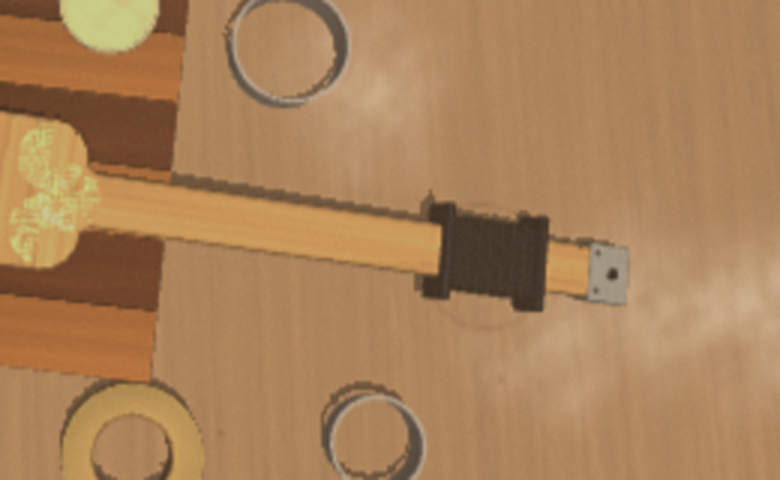

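The tipped handle is visible. The cap hole is at (612,274) and the grip spans columns 440-548, both within about 1 mm of my model. I'll move behind the grip, tilted to match the slope.

send_rows([
  [[4.2,-0.9,-6,0,0.03,0,0],[4.2,-1.8,-12,0,0.06,-0.01,0],[4.2,-2.7,-18,0,0.1,-0.015,0],[4.2,-3.6,-24,0,0.14,-0.02,0],[4.2,-4.5,-30,-1,0.178,-0.026,0],[4.2,-5.4,-36,-4,0.178,-0.026,0],[4.2,-6.2,-42.4,-8,0.178,-0.026,0],[4.2,-6.2,-42.4,-12,0.178,-0.026,0],[4.2,-6.2,-42.4,-14,0.178,-0.026,0],[4.2,-6.2,-42.4,-14,0.178,-0.026,0]],
])

```text
time: 21.92
position: [0.4255, -0.2656, 0.0909]
tcp_rot: [-3.135, -0.185, 1.423]
contact_force: [0.1, 0.3, 0.1]
grip_width: 0.042
gripper_force: 0.0
```

```bash
python3 - <<'E'
from h import *
w=manip.get_image("wrist"); o=manip.get_obs(); print(o["position"],o["tcp_rot"],o["time"])
cv2.imwrite("pics/w1.png",w[:,:,::-1])
E
```

```text
[ 0.42650178 -0.26644096  0.09274136] [-3.13836027 -0.18241239  1.42444389] 21.975
```

View pics/w1.png

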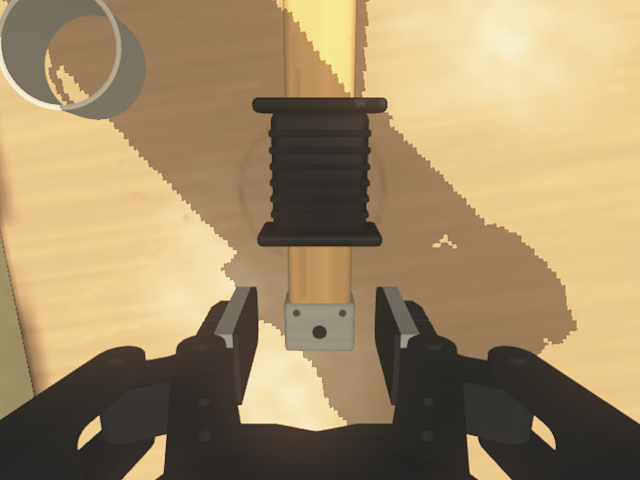

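The wrist view shows the fingers centred on the cap at column 320 and straddling the handle, behind the rear flange at row 238. I'll lower straight down.

send_rows([
  [[4.2,0,-0.1,-2,0,0,0],[4.2,0,-0.15,-4,0,0,0],[4.2,0,-0.15,-5,0,0,0],[4.2,0,-0.15,-5.6,0,0,0],[4.2,0,-0.15,-5.9,0,0,0],[4.2,0,-0.15,-6.1,0,0,0],[4.2,0,-0.15,-6.1,0,0,0]],
])

```text
time: 22.85
position: [0.4273, -0.2693, 0.0335]
tcp_rot: [3.141, -0.18, 1.425]
contact_force: [0.2, 0.5, 0.5]
grip_width: 0.042
gripper_force: 0.0
```

```bash
python3 - <<'E'
from h import *
im=manip.get_image("top");w=manip.get_image("wrist"); o=manip.get_obs(); print(o["position"],o["tcp_rot"],o["time"],o["contact_force"],cap(im))
a=cv2.resize(im[200:400,300:560],(520,400)); c=np.zeros((400,780,3),np.uint8); c[:,:520]=a; c[:195,520:]=cv2.resize(w,(260,195)); cv2.imwrite("pics/w2.png",c[:,:,::-1])
E
```

```text
Traceback (most recent call last):
  File "h.py", line 17, in cap
    n,l,s,c=cv2.connectedComponentsWithStats(m); i=1+s[1:,4].argmax(); return c[i],s[i]
                                                     ~~~~~~~~~~~~~~^^
ValueError: attempt to get argmax of an empty sequence
```

send_rows([
  [[4.2,0.09,0.58,0.11,0,0,0],[4.2,0.13,0.88,0.16,0,0,0],[4.2,0.17,1.17,0.21,0,0,0],[4.2,0.21,1.46,0.27,0,0,0],[4.2,0.29,1.95,0.35,0,0,0],[4.2,0.36,2.44,0.44,0,0,0],[4.2,0.43,2.92,0.53,0,0,0],[4.2,0.51,3.5,0.64,0,0,0],[4.2,0.6,4.1,0.74,0,0,0],[4.2,0.67,4.6,0.83,0,0,0]],
])

```text
time: 24.2
position: [0.434, -0.2227, 0.0417]
tcp_rot: [-3.142, -0.18, 1.425]
contact_force: [-0.1, -1.4, -0.6]
grip_width: 0.0419
gripper_force: 0.3
```

```bash
cat >> h.py <<'E'
def grip(name=None):
    th=.178; d=np.array([-.1454,-.9894,0]); z=np.array([0,0,1.]); px=d*np.cos(th)-z*np.sin(th); e=CTR+.15*BX-.0262*BY
    w=manip.get_image("wrist"); o=manip.get_obs(); p=o["position"]; print("t",o["time"],"tcp",p.round(4),"s",((p-e)@px).round(4),"F",o["contact_force"].round(1),o["tcp_rot"].round(3))
    if name: 
        im=manip.get_image("top"); a=cv2.resize(im[200:400,300:560],(520,400)); c=np.zeros((400,780,3),np.uint8); c[:,:520]=a; c[:195,520:]=cv2.resize(w,(260,195)); cv2.imwrite(f"pics/{name}.png",c[:,:,::-1])
E
python3 -c "
from h import *
grip('w3')"
```

```text
t 24.25 tcp [ 0.434  -0.2222  0.0417] s 0.1985 F [0.2 0.4 0.2] [-3.141 -0.18   1.425]
```

View pics/w3.png

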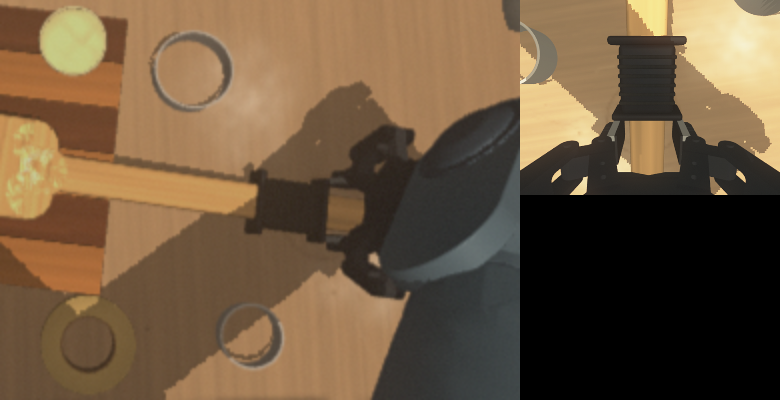

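send_rows([
  [[4.2,0.06,0.4,0.07,0,0,0],[4.2,0.14,0.97,0.18,0,0,0],[4.2,0.23,1.56,0.28,0,0,0],[4.2,0.33,2.24,0.41,0,0,0],[4.2,0.43,2.92,0.53,0,0,0],[4.2,0.53,3.6,0.65,0,0,0],[4.2,0.63,4.29,0.78,0,0,0],[4.2,0.73,4.97,0.9,0,0,0],[4.2,0.83,5.65,1.03,0,0,0],[4.2,0.93,6.3,1.15,0,0,0]],
])

```text
time: 25.55
position: [0.4433, -0.1597, 0.0532]
tcp_rot: [-3.141, -0.18, 1.425]
contact_force: [0.2, -1.3, -1.0]
grip_width: 0.042
gripper_force: 0.4
```

send_rows([
  [[4.2,0.07,0.49,0.09,0,0,0],[4.2,0.14,0.97,0.18,0,0,0],[4.2,0.21,1.46,0.27,0,0,0],[4.2,0.29,1.95,0.35,0,0,0],[4.2,0.36,2.44,0.44,0,0,0],[4.2,0.43,2.9,0.53,0,0,0],[4.2,0.47,3.2,0.58,0,0,0]],
])

```text
time: 26.42
position: [0.448, -0.1278, 0.0589]
tcp_rot: [-3.141, -0.18, 1.425]
contact_force: [0.3, -0.8, -0.8]
grip_width: 0.042
gripper_force: 0.3
```

```bash
python3 -c "
from h import *
grip('w4')"
```

```text
t 26.475 tcp [ 0.448  -0.1276  0.059 ] s 0.1013 F [-0.3 -0.2  0. ] [-3.141 -0.18   1.425]
```

View pics/w4.png

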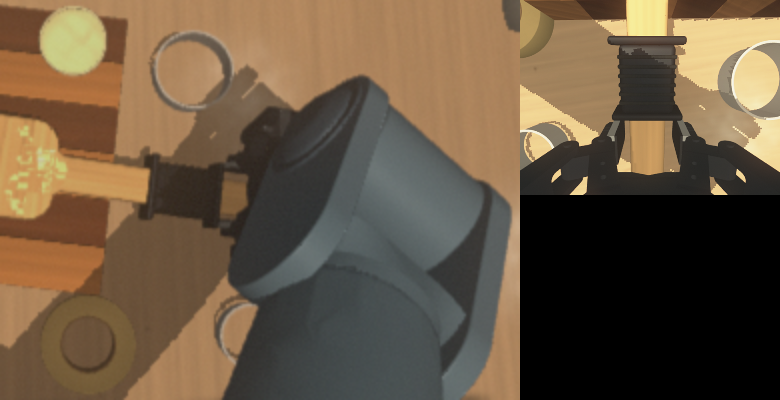

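The grip front is at about column 148, with the board edge at about column 110. The blade's shoulder seems to have moved slightly between the two views, so I'll compare the pictures numerically.

```bash
python3 - <<'E'
import cv2,numpy as np
f={"w3":cv2.imread("pics/w3.png"),"w4":cv2.imread("pics/w4.png")}
t=cv2.imread("pics/tip.png"); f["tip"]=np.zeros((400,520,3),np.uint8); r=cv2.resize(t,(520,320)); f["tip"][40:360]=r
for n,i in f.items():
    h=cv2.cvtColor(i,cv2.COLOR_BGR2HSV)
    print(n,"below handle row206:",[tuple(int(v) for v in i[206,x]) for x in range(30,74,4)])
    print(" row 130:",[int(i[130,x,2]) for x in range(0,74,4)])
T=cv2.resize(f["tip"][90:230,0:90],None,fx=1,fy=1)
for n in("w3","w4"):
    a=np.float32(cv2.cvtColor(f["tip"][110:225,0:75],6)); b=np.float32(cv2.cvtColor(f[n][110:225,0:75],6)); print(n,cv2.phaseCorrelate(a,b,cv2.createHanningWindow(a.shape[::-1],5)))
E
```

```text
w3 below handle row206: [(95, 160, 199), (97, 165, 199), (90, 151, 198), (93, 157, 200), (91, 154, 197), (52, 82, 124), (40, 65, 105), (43, 66, 107), (42, 67, 107), (42, 66, 107), (43, 68, 108)]
 row 130: [198, 193, 199, 200, 200, 199, 197, 196, 194, 199, 200, 200, 199, 175, 107, 111, 111, 111, 110]
w4 below handle row206: [(96, 162, 202), (99, 167, 202), (92, 155, 203), (94, 159, 203), (95, 158, 202), (52, 84, 126), (42, 68, 109), (40, 65, 108), (43, 67, 110), (41, 67, 109), (44, 68, 109)]
 row 130: [201, 196, 203, 204, 204, 202, 201, 200, 190, 202, 203, 203, 204, 177, 108, 113, 114, 113, 111]
tip below handle row206: [(94, 160, 201), (99, 167, 200), (93, 154, 202), (93, 159, 201), (96, 162, 208), (50, 82, 125), (44, 67, 108), (44, 68, 109), (41, 67, 109), (44, 68, 110), (46, 70, 111)]
 row 130: [199, 192, 202, 200, 201, 201, 197, 199, 195, 201, 202, 201, 205, 181, 103, 113, 111, 113, 111]
w3 ((0.341853447188889, 0.18931775905204518), 0.5082601990169949)
w4 ((0.4797480893107746, -0.017554558790017438), 0.4871772978040907)
```

send_rows([
  [[4.2,0.06,0.39,0.07,0,0,0],[4.2,0.11,0.78,0.14,0,0,0],[4.2,0.17,1.17,0.21,0,0,0],[4.2,0.21,1.46,0.27,0,0,0],[4.2,0.26,1.75,0.32,0,0,0],[4.2,0.28,1.9,0.34,0,0,0],[4.2,0.29,2.0,0.36,0,0,0],[4.2,0.29,2.0,0.36,0,0,0]],
])

```text
time: 27.52
position: [0.4508, -0.108, 0.0625]
tcp_rot: [-3.141, -0.18, 1.425]
contact_force: [0.1, -0.2, 0.1]
grip_width: 0.0419
gripper_force: 0.0
```

send_rows([
  [[4.2,0.01,0.08,0.01,0,0,0],[4.2,0.02,0.15,0.03,0,0,0],[4.2,0.02,0.15,0.03,0,0,0]],
])

```text
time: 27.9
position: [0.451, -0.1066, 0.0628]
tcp_rot: [-3.141, -0.18, 1.425]
contact_force: [0.2, -0.4, -0.1]
grip_width: 0.0417
gripper_force: 0.2
```

```bash
python3 -c "
from h import *
grip('w5')
im=cv2.imread('pics/w5.png'); g=im.max(2)
for r in (180,190,200): print(r,[int(v) for v in g[r,90:160:2]])"
```

```text
t 27.95 tcp [ 0.451  -0.1066  0.0628] s 0.0798 F [ 1.4  0.3 -0.3] [-3.141 -0.18   1.425]
180 [202, 202, 202, 201, 202, 202, 202, 201, 202, 202, 202, 202, 201, 201, 201, 204, 200, 119, 70, 67, 63, 61, 63, 66, 64, 62, 62, 62, 59, 56, 55, 56, 55, 56, 55]
190 [203, 202, 202, 202, 202, 202, 202, 202, 201, 201, 202, 200, 200, 202, 203, 201, 135, 76, 73, 66, 58, 60, 64, 64, 60, 57, 56, 57, 56, 55, 56, 54, 52, 52, 54]
200 [114, 108, 104, 104, 105, 108, 112, 114, 127, 138, 127, 117, 109, 101, 98, 93, 68, 66, 67, 61, 61, 65, 67, 63, 61, 56, 54, 55, 54, 54, 54, 55, 55, 54, 53]
```

send_rows([
  [[4.2,0.01,0.07,0.01,0,0,0],[4.2,0.02,0.13,0.02,0,0,0],[4.2,0.03,0.2,0.04,0,0,0]],
])

```text
time: 28.38
position: [0.4513, -0.1046, 0.0632]
tcp_rot: [-3.141, -0.18, 1.425]
contact_force: [-0.3, -0.2, -0.5]
grip_width: 0.042
gripper_force: 0.3
```

send_rows([
  [[4.2,0.01,0.05,0.01,0,0,0],[4.2,0.01,0.1,0.02,0,0,0]],
])

```text
time: 28.62
position: [0.4515, -0.1036, 0.0634]
tcp_rot: [-3.142, -0.18, 1.425]
contact_force: [0.3, -0.2, 0.0]
grip_width: 0.0418
gripper_force: 0.3
```

send_rows([
  [[4.2,0.01,0.05,0.01,0,0,0],[4.2,0.01,0.1,0.02,0,0,0]],
])

```text
time: 28.88
position: [0.4516, -0.1026, 0.0636]
tcp_rot: [-3.141, -0.18, 1.425]
contact_force: [0.1, -0.6, -0.3]
grip_width: 0.0421
gripper_force: 0.3
```

send_rows([
  [[4.2,0.01,0.05,0.01,0,0,0],[4.2,0.01,0.1,0.02,0,0,0]],
])

```text
time: 29.12
position: [0.4517, -0.1016, 0.0638]
tcp_rot: [-3.142, -0.18, 1.425]
contact_force: [-0.3, -0.2, -0.7]
grip_width: 0.0419
gripper_force: 0.4
```

send_rows([
  [[4.2,0.01,0.05,0.01,0,0,0]],
])

```text
time: 29.25
position: [0.4518, -0.1014, 0.064]
tcp_rot: [3.141, -0.179, 1.425]
contact_force: [1.1, -1.9, 0.2]
grip_width: 0.0423
gripper_force: 1.2
```

```bash
python3 -c "
from h import *
grip('w6')
im=cv2.imread('pics/w6.png'); g=im.max(2)
for r in (180,190): print(r,[int(v) for v in g[r,100:140:2]])
a=np.float32(cv2.cvtColor(cv2.imread('pics/w4.png')[110:225,0:75],6)); b=np.float32(cv2.cvtColor(im[110:225,0:75],6)); print(cv2.phaseCorrelate(a,b,cv2.createHanningWindow(a.shape[::-1],5)))"
```

```text
t 29.3 tcp [ 0.4519 -0.1014  0.064 ] s 0.0743 F [ 0.4 -1.6  0.3] [ 3.141 -0.179  1.425]
180 [201, 201, 201, 202, 202, 201, 202, 203, 185, 107, 70, 68, 62, 61, 65, 63, 63, 62, 63, 62]
190 [201, 202, 201, 201, 201, 201, 204, 202, 128, 72, 71, 65, 58, 62, 65, 65, 61, 59, 56, 55]
((0.6557582496248529, -0.06497327984448731), 0.5365664950476753)
```

The fingers now feel contact: pad force is up from 0.4 to 1.2 N. I'll press slightly more, hold, then check.

send_rows([
  [[4.2,0.005,0.03,0.005,0,0,0],[4.2,0.01,0.05,0.01,0,0,0]],
])

```text
time: 29.6
position: [0.452, -0.1012, 0.0642]
tcp_rot: [3.141, -0.179, 1.425]
contact_force: [-0.5, -5.9, 0.6]
grip_width: 0.0421
gripper_force: 2.6
```

send_rows([
  [[4.2,0.005,0.03,0.005,0,0,0],[4.2,0.005,0.03,0.005,0,0,0]],
])

```text
time: 29.85
position: [0.452, -0.1011, 0.0643]
tcp_rot: [3.141, -0.178, 1.426]
contact_force: [-1.2, -5.7, 0.4]
grip_width: 0.0417
gripper_force: 3.0
```

send_rows([
  [[4.2,-0.01,-0.1,-0.02,0,0,0],[4.2,-0.04,-0.3,-0.05,0,0,0],[4.2,-0.14,-0.97,-0.18,0,0,0],[4.2,-0.21,-1.46,-0.27,0,0,0],[4.2,-0.21,-1.5,1,0,0,0],[4.2,-0.21,-1.6,3,0,0,0],[4.2,-0.21,-2,8,0,0,0],[4.2,-0.21,-3,14,0,0,0],[4.2,-0.21,-9,16,0,0,0],[4.2,-3,-14,16,0,0,0]],
])

```text
time: 31.1
position: [0.4232, -0.2429, 0.2282]
tcp_rot: [3.136, -0.175, 1.428]
contact_force: [-0.3, -0.4, 0.0]
grip_width: 0.0414
gripper_force: 0.0
```

send_rows([
  [[4.2,-4,-5,0,0,0,0],[4.2,-7,-10,0,0,0,0],[4.2,-7,-15,0,0,0,0],[4.2,-7,-15,0,0,0,0]],
])

```text
time: 31.6
position: [0.3512, -0.3931, 0.2249]
tcp_rot: [3.141, -0.179, 1.421]
contact_force: [0.8, 1.4, 0.6]
grip_width: 0.042
gripper_force: 0.0
```

```bash
python3 - <<'E'
from h import *
im=manip.get_image("top"); o=manip.get_obs(); print(o["time"],o["position"],o["contact_force"])
crop(im,300,200,560,380,3,"fin")
try: print(cap(im))
except Exception as e: print(e)
E
```

```text
31.65 [ 0.35150264 -0.39130666  0.22458071] [-0.62214734  0.60222038  0.22243503]
(array([501.8852459 , 306.31147541]), array([496, 301,  14,  14, 122], dtype=int32))
```

View pics/fin.png

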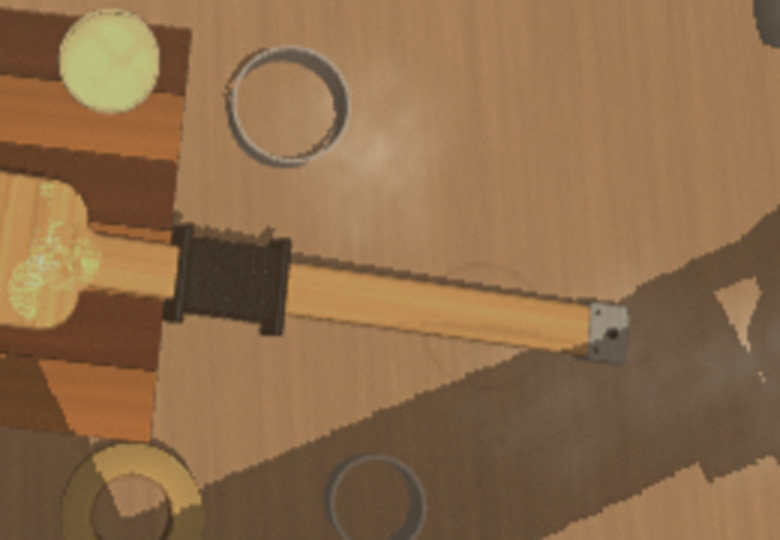

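The final view shows the grip's front flange at the board's edge (about column 170). The cap hole at (612,334) hasn't moved since the paddle tipped, so it is still tipped, and the ring and cup are where they were. I'm handing it in.

```bash
python3 -c "
from bench import manip
print(manip.job_done())"
```

```text
the job is handed in; nothing more can be done
None
```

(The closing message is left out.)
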